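# Strike the round register punch

## Robot

A 7-joint arm with a two-finger parallel gripper is mounted at the origin on the work surface. World frame = base frame: x ahead of the robot, y to its left, z up, the work surface at z = 0. Lengths are in m, angles in degrees, forces in N, time in s.
With the tool pointing down it reaches from about 0.35 to 0.9 m from the base axis. Payload 7.2 kg.
Tool frame: the origin (TCP) lies on the centre line of the jaws, within the pads' length; the fingertips stand 22 mm ahead of it and the grasp point (between the pads) lies 3 mm ahead of it; z points along the fingers, y is the direction in which the jaws open and shut (so a half turn about z gives the same grasp; the last joint's range is limited). The gripper opens to 88 mm and grips with 3 to 60 N. Pads are 20 mm wide; open, the fingers measure 115 mm over their backs; the gripper's body (75 mm by 178 mm) begins 61 mm behind the grasp point.
Start: joints at [68.113, 23.554, -0.728, 91.456, 0.321, 64.991, -4.71], TCP at [0.193, -0.594, 0.245] pointing down, gripper open.
Joint ranges: [-169.25, 169.25], [-16.82, 113.86], [-84.01, 82.57], [7.8, 145.47], [-59.2, 239.2], [7.22, 106.19], [-163.78, 163.78]. Speed limits (degrees/s): [136.94, 136.94, 172.46, 172.46, 180, 180, 180].

## Interface

Orientations are given as [roll, pitch, yaw] about the fixed x, y, z axes, in that order (R = Rz(yaw) Ry(pitch) Rx(roll)).
In Python, from cell import sensors, snapshot, robot gives the robot as it stands. The module is installed in compiled form; this text tells all that it offers.
- The arm moves only by the tool drive_tool, never from a script. Its argument "rows" is a list of rows, each a list of 3 entries, a list of its own where there are three numbers: the opening, from 0 (shut) to 1 (fully open), then the shift along the world's x, y, z in mm, then the turn about the world's z in degrees. In form: [[grip, [x, y, z], yaw], ...]. A call has 1 to 10 rows; each row is the pose to reach, as a shift and turn from the pose commanded when the call began; what a row does not reach only later rows make up. A row lasts 1/8 s, in which the tool goes at most 62.5 mm and 10.7 degrees, less where a joint would pass 70% of its speed; a pose out of reach is approached as far as the arm can. A call with a gripper value outside its range is refused whole. The fingers move at their own pace and stop on an object; "newtons" is the grip in N (left out, the last holds). Time passes only in rows, so rows that repeat a pose let the fingers close. It gives the time, the measured TCP pose, the force and the opening at its end, in the units of the state.
- sensors.read_state(): the state, without advancing time (a new reading comes with each control period).
- snapshot(name): name is "scene" or "top"; returns a dict with "color" (384x512x3 uint8, red, green, blue), "fx", "fy", "cx", "cy" (pixels), "dist" ([k1, k2, p1, p2, k3] as OpenCV has them; the pictures are not rectified), "R" (3x3) and "t" (3): a world point X has camera coordinates R X + t. Camera axes: x right, y down, z forward; pixel columns grow to the right and rows downward; lengths in m; the calibration is good to about 2 mm. A picture is of the moment at which its call begins. There is no depth.
- robot.close_job(): hands the job in, once; it reports no verdict.
The state is a dict: "time": time; "joint_positions": joint angles; "joint_vel": joint speeds; "tau": joint torques, N m; "eef_pos": TCP position; "orientation": TCP orientation; "contact_force": force on the tool from outside, world axes, zero at the start; "moment": the same for the moment, N m; "finger_gap": finger opening in m.
Only numpy, scipy, OpenCV 4.12 (cv2) and the standard library are available. Lean on these libraries where they do the work, as an engineer would, in place of code of your own. Each camera call takes 0.05 s, during which the arm holds its last target.

## Task

A card is waiting in the register punch with the round cap. Take the wooden mallet, raise it well clear above that cap, and with the mallet in hand knock the punch down with a brisk blow until it is fully home, then let it spring back up. Leave the punch with the oblong cap alone, and stand the mallet back on its head where you found it.

Things in the scene. Friction and masses are not known exactly. Their poses are not given: they have to be found in the camera images.
- mallet_head (a point): Centre of the head of a wooden mallet (about 0.4 kg) standing on one rubber striking face. Head 60 (x) by 50 (y) by 90 mm (z, up): the striking faces lie 45 mm below and above this point. The handle leaves it level along -x, at this height: a bar 22 mm wide (y), 28 mm high, from 30 to 180 mm out. Balances 11 mm out; a firm grip on the handle 60 mm out serves the blow.
- round_cap (a point): Centre of the top face of the sprung punch with a round cap, a plain steel disc 42 mm across, 12 mm thick, on a grey C-frame stand fixed to the table (base 120 by 80 mm). Top 102 mm above the table at rest. A like stand with an oblong cap may be on either side of it, 165 mm or more away; nothing within 100 mm of the caps is taller than they are.
- round_punch (a joint): How far the round-capped punch is pressed down, in m: 0 sprung up (at rest), 0.020 fully home against its stop. It slides straight down, takes about 3 N to start and 7 N to hold home; its spring brings it back up when the mallet is lifted. A blow at 0.1 to 0.3 m/s from some 40 mm above is brisk enough.
- oblong_punch (a joint): The same for the punch to leave alone: alike, but its cap is an oblong steel bar 64 mm by 22 mm.
Not all that is in view belongs to the job. There is more than one size of the part that bears mallet_head; the job needs the largest. What is shaped like the part that bears round_cap but pink is not meant.

How it is judged (in metres and radians):
On the way, in this order (a step that is already met when the one before it is completed fails the run):
1. the mallet is raised over the round cap, its lower face at least 15 mm above it and its head centred within 30 mm (z of mallet_head in the frame of round_cap above 0.06 m and horizontal distance between mallet_head and round_cap below 0.03 m), for 0.02 s.
2. the mallet comes down on the round cap at more than 30 mm/s (a blow, not a slow push), seen within the last 15 mm above the cap or the first 15 mm of the punch's stroke (z of mallet_head in the frame of round_cap below 0.06 m and horizontal distance between mallet_head and round_cap below 0.03 m and linear speed of mallet above 0.03 m/s and value of joint round_punch below 0.0155 m).
3. the round punch is home (at least 16 mm of its 20 mm) under the held mallet (value of joint round_punch above 0.016 m and contact force between mallet and round_punch above 0.5 N and contact force between the fingers and mallet above 0.5 N).
At the end, for the whole second after the job is handed in: The round punch has sprung back up (within 3 mm), and the mallet stands at rest on its head (within 10 degrees of upright, on the table), its head within 50 mm of where it stood at the start (value of joint round_punch below 0.003 m and distance of mallet_head from where it was at the start of the episode below 0.05 m and angle between mallet_head's own z axis and vertical below 0.17 rad and height (world z) of mallet_head below 0.06 m and linear speed of mallet below 0.02 m/s); the robot touches nothing.
It fails at once if the oblong punch is pressed by more than 4 mm (value of joint oblong_punch above 0.004 m).
It also fails if it takes over 42 s, if anything falls off the work surface, if the arm or the gripper's body presses on something with over 40 N, if the wrist force passes 120 N, or if a joint passes its speed limit or range.

## Working session

There is one attempt and no reset: what is moved stays moved. The work goes in short steps, Python scripts to look and compute and a tool call to move; the robot and the scene stay as the last step left them, time stands still between calls to the robot, and variables do not carry over. Pictures are saved under pics/ and viewed, and the job is handed in when it is done.

Besides the shell and the picture viewer there is one more tool, called after "Call:" in YAML: its name, and indented under it one key for each argument. drive_tool: Moves the arm, as the interface text tells. Its arguments: {"type":"object","properties":{"rows":{"type":"array","items":{"type":"array"}},"newtons":{"type":"number"}},"required":["rows"]}

```bash
mkdir -p pics; ls
python3 - <<'E'
from cell import sensors, snapshot
import cv2,numpy as np
s=sensors.read_state();print({k:np.round(v,3) for k,v in s.items()})
for n in("scene","top"):
    d=snapshot(n);cv2.imwrite(f"pics/{n}0.png",d["color"][:,:,::-1])
    print(n,d["fx"],d["fy"],d["cx"],d["cy"],d["dist"],np.round(d["R"],3).tolist(),d["t"], (-d["R"].T@d["t"]))
E
```

```text
pics
{'time': np.float64(0.0), 'joint_positions': array([68.113, 23.599, -0.727, 91.503,  0.323, 64.99 , -4.709]), 'joint_vel': array([-0.071, -0.11 ,  0.092,  0.001,  0.101, -0.075,  0.156]), 'tau': array([-1.0000e-03, -5.8795e+01,  6.4100e-01, -2.9108e+01, -5.4000e-02,
        1.8000e-02,  0.0000e+00]), 'eef_pos': array([ 0.193, -0.594,  0.244]), 'orientation': array([-1.7991e+02,  8.0000e-03,  1.7981e+01]), 'contact_force': array([ 0.311, -0.112,  0.123]), 'moment': array([-0.005, -0.001, -0.026]), 'finger_gap': np.float64(0.088)}
scene 455.755150609765 455.755150609765 260.8543949748865 202.14937831937408 [-0.02879892  0.          0.          0.          0.        ] [[-0.045, 0.999, -0.014], [0.624, 0.017, -0.781], [-0.78, -0.043, -0.624]] [-0.01862629 -0.17643915  1.78279931] [1.49967676 0.09893908 0.97520859]
top 389.5279990273078 389.5279990273078 257.51563737163275 195.11268492702254 [-0.01670376  0.          0.          0.          0.        ] [[-0.023, -1.0, -0.008], [-0.986, 0.024, -0.164], [0.164, 0.004, -0.986]] [0.03592428 0.42190183 1.21777986] [0.21687301 0.02090432 1.27075119]
```

View pics/scene0.png

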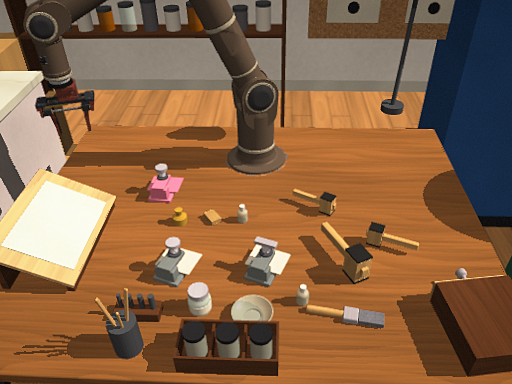

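View pics/top0.png

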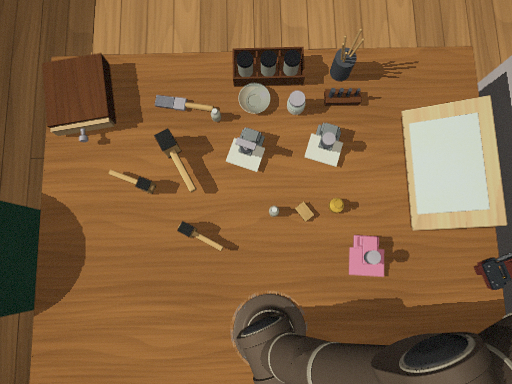

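Candidates:
- **Mallets (top view):** A at (167,140), B at (146,185) and C at (186,230). A looks the largest.
- **Punches (top view):** grey round at (327,140), grey oblong at (249,145) and pink round at (372,257), which is excluded.

I'll check these in close crops.

Run:
```python
import cv2,numpy as np
t=cv2.imread("pics/top0.png");s=cv2.imread("pics/scene0.png")
a=cv2.resize(t[115:205,140:210],None,fx=5,fy=5,interpolation=cv2.INTER_CUBIC)
b=cv2.resize(t[110:180,290:360],None,fx=5,fy=5,interpolation=cv2.INTER_CUBIC)
o=np.zeros((450,700,3),np.uint8);o[:450,:350]=a;o[:350,350:]=b;cv2.imwrite("pics/c1.png",o)
a=cv2.resize(s[210:290,310:390],None,fx=5,fy=5,interpolation=cv2.INTER_CUBIC)
b=cv2.resize(s[220:300,140:220],None,fx=5,fy=5,interpolation=cv2.INTER_CUBIC)
cv2.imwrite("pics/c2.png",np.hstack([a,b]))
```

```text
(no output)
```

View pics/c1.png

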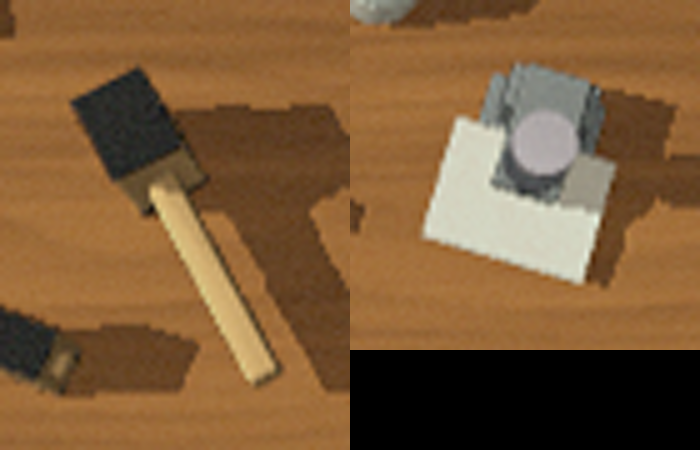

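View pics/c2.png

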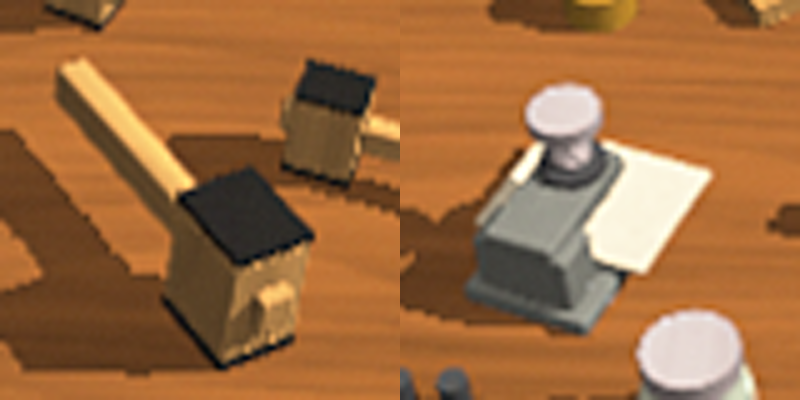

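The crops show mallet A's dark top face with corners at about (137,68), (72,102), (118,182) and (186,147) in the crop, and its handle end at (263,379). The round grey cap is centred near (195,142) in its own crop. Next I'll turn these into positions and check the sizes.

```bash
cat > h.py <<'E'
import cv2,numpy as np
from cell import sensors, snapshot
def ray(d,px,z):
    K=np.array([[d["fx"],0,d["cx"]],[0,d["fy"],d["cy"]],[0,0,1]])
    u=cv2.undistortPoints(np.array(px,float).reshape(-1,1,2),K,np.array(d["dist"])).reshape(-1,2)
    R=np.array(d["R"]);c=-R.T@np.array(d["t"])
    v=np.c_[u,np.ones(len(u))]@R
    return c+v*((z-c[2])/v[:,2])[:,None]
def proj(d,P):
    K=np.array([[d["fx"],0,d["cx"]],[0,d["fy"],d["cy"]],[0,0,1]])
    return cv2.projectPoints(np.array(P,float).reshape(-1,1,3),cv2.Rodrigues(np.array(d["R"]))[0],np.array(d["t"]),K,np.array(d["dist"]))[0].reshape(-1,2)
E
python3 - <<'E'
from h import *
np.set_printoptions(precision=4,suppress=True)
T=snapshot("top");S=snapshot("scene")
f=lambda p,o:(np.array(p,float)-2)/5+o
c=ray(T,f([(137,68),(72,102),(118,182),(186,147)],(140,115)),.09);print("top",c,c.mean(0),[np.linalg.norm(c[i]-c[i-1]) for i in range(4)])
c2=ray(S,f([(250,168),(180,202),(243,265),(315,236)],(310,210)),.09);print("scene",c2,c2.mean(0),[np.linalg.norm(c2[i]-c2[i-1]) for i in range(4)])
h=ray(T,f([(248,385),(278,370)],(140,115)),.059);print("hend",h.mean(0), h.mean(0)-c.mean(0))
hs=ray(S,f([(60,68),(85,60)],(310,210)),.059);print("hend s",hs.mean(0), hs.mean(0)-c2.mean(0))
for m in (c.mean(0),c2.mean(0)):
  for e in (h.mean(0),hs.mean(0)):
    v=e-m;print(np.hypot(v[0],v[1]),np.degrees(np.arctan2(v[1],v[0])))
print("cap",ray(T,f([(195,142)],(290,110)),.102),ray(S,f([(165,110)],(140,220)),.102))
print("oblong",ray(T,[(249,144)],.102))
print("capw",ray(T,f([(160,142),(229,142)],(290,110)),.102))
# other mallets' head tops
print(ray(T,[(146,185),(186,230)],.06))
E
```

```text
top [[0.6357 0.3081 0.09  ]
 [0.6143 0.349  0.09  ]
 [0.5611 0.3188 0.09  ]
 [0.5828 0.2762 0.09  ]] [0.5985 0.313  0.09  ] [np.float64(0.06170803804341546), np.float64(0.04618318810785021), np.float64(0.06114030661245075), np.float64(0.0477925680169317)]
scene [[0.5695 0.3209 0.09  ]
 [0.5976 0.2793 0.09  ]
 [0.6443 0.3081 0.09  ]
 [0.6216 0.3494 0.09  ]] [0.6083 0.3144 0.09  ] [np.float64(0.05931921941722669), np.float64(0.050210481440054675), np.float64(0.054824961356826), np.float64(0.04720232001462615)]
hend [0.4397 0.2323 0.059 ] [-0.1587 -0.0808 -0.031 ]
hend s [0.4486 0.2322 0.059 ] [-0.1596 -0.0822 -0.031 ]
0.17810749914494056 -153.03519703615473
0.17024799005437577 -151.65622585360657
0.1874944366514504 -154.00950442386818
0.1795608144836965 -152.74517708003293
cap [[ 0.5865 -0.1999  0.102 ]] [[ 0.5915 -0.1993  0.102 ]]
oblong [[0.5733 0.0485 0.102 ]]
capw [[ 0.587  -0.1781  0.102 ]
 [ 0.586  -0.221   0.102 ]]
[[0.4596 0.3793 0.06  ]
 [0.3138 0.2509 0.06  ]]
```

Both views agree on the relative geometry: the head is about 0.514 m to the left of the cap, and the sizes match. They differ by 5–9 mm in x, so I'm using the averages:

| Quantity | Value |
|---|---|
| Head centre | (0.603, 0.314) |
| Mallet yaw | about 27° |
| Round cap centre | (0.589, −0.200) |
| Grasp point, 60 mm out on the handle | (0.550, 0.287) |

Next I'll move to a hover above the grasp point.

Call:
drive_tool:
  rows:
    - [1,[180,440,0],4]
    - [1,[180,440,0],4]
    - [1,[180,440,0],4]
    - [1,[180,440,0],4]
    - [1,[180,440,0],4]
    - [1,[180,440,0],4]
    - [1,[180,440,0],4]
    - [1,[357,800,0],9]
    - [1,[357,800,0],9]
    - [1,[357,800,0],9]
  newtons: 60

```text
time: 1.45
eef_pos: [0.4409, -0.0191, 0.245]
orientation: [180.0, -0.0, 26.9]
contact_force: [0.5, 0.1, 0.3]
finger_gap: 0.0877
```

```bash
python3 -c "
from h import *
s=sensors.read_state();print(s['time'],s['eef_pos'],s['orientation'],s['joint_positions'])"
```

```text
1.45 [ 0.44086323 -0.01907279  0.24497075] [ 1.79953396e+02 -3.57767243e-02  2.69492861e+01] [ 24.35600408   7.64039903 -30.54185095 113.96632451   4.53437201
  59.47169228 -71.31690399]
```

Call:
drive_tool:
  rows:
    - [1,[105,295,0],0]
    - [1,[105,295,0],0]
    - [1,[105,295,0],0]
    - [1,[105,295,0],0]
    - [1,[105,295,0],0]
    - [1,[105,295,0],0]
    - [1,[105,295,-100],0]
    - [1,[105,295,-100],0]
    - [1,[105,295,-100],0]
    - [1,[105,295,-100],0]

```text
time: 2.7
eef_pos: [0.5461, 0.2742, 0.1463]
orientation: [180.0, -0.1, 26.9]
contact_force: [-0.1, 0.2, 1.0]
finger_gap: 0.088
```

Run:
```python
from h import *
s=sensors.read_state();print(s['time'],s['eef_pos'],s['orientation'],s['joint_positions'])
for n in("scene","top"):
    d=snapshot(n);cv2.imwrite(f"pics/{n}1.png",d["color"][:,:,::-1]); print(proj(d,[s['eef_pos']]))
a=cv2.imread("pics/scene1.png")[160:310,260:460];b=cv2.imread("pics/top1.png")[90:240,110:260]
cv2.imwrite("pics/c3.png",np.hstack([cv2.resize(a,None,fx=2.2,fy=2.2),cv2.resize(b,None,fx=2.2,fy=2.2)]))
```

```text
2.7 [0.54605676 0.27415743 0.1462952 ] [ 1.79996161e+02 -9.81588744e-02  2.69396888e+01] [  -7.15214399   31.84065598  -33.72435451   97.72114387   20.55984627
   56.61591859 -111.40097867]
[[343.96246321 222.12318998]]
[[173.35553592 150.30540867]]
```

View pics/c3.png

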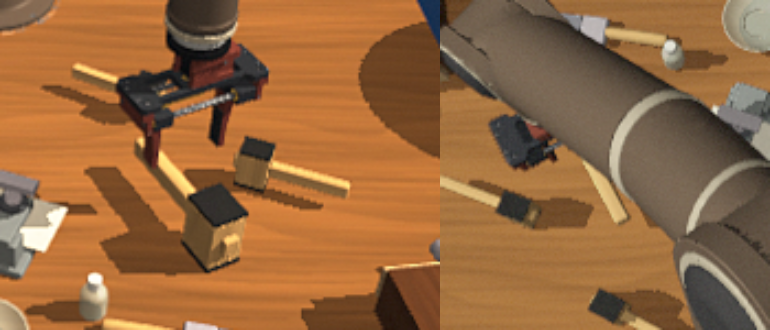

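The crop shows the open jaws over the mallet handle, well clear of mallet B at about (255,165). I'll correct by (+4, +13) mm, descend and grip.

Call:
drive_tool:
  rows:
    - [1,[4,13,0],0]
    - [1,[4,13,-40],0]
    - [1,[4,13,-70],0]
    - [1,[4,13,-97],0]
    - [1,[4,13,-97],0]
    - [1,[4,13,-97],0]

```text
time: 3.55
eef_pos: [0.55, 0.2883, 0.049]
orientation: [-180.0, -0.1, 27.0]
contact_force: [-0.1, 0.6, 0.6]
finger_gap: 0.0877
```

Call:
drive_tool:
  rows:
    - [0,[0,0,0],0]
    - [0,[0,0,0],0]
    - [0,[0,0,0],0]
    - [0,[0,0,0],0]
    - [0,[0,0,0],0]
    - [0,[0,0,0],0]
    - [0,[0,0,0],0]
    - [0,[0,0,0],0]
  newtons: 60

```text
time: 4.55
eef_pos: [0.5492, 0.2872, 0.0476]
orientation: [-180.0, 0.0, 27.0]
contact_force: [0.9, 0.1, 0.4]
finger_gap: 0.0217
```

The gap is 21.7 mm, so the jaws are on the 22 mm handle. Lifting.

Call:
drive_tool:
  rows:
    - [0,[0,0,20],0]
    - [0,[0,0,60],0]
    - [0,[0,0,110],0]
    - [0,[0,0,150],0]
    - [0,[0,0,150],0]
    - [0,[0,0,150],0]

```text
time: 5.3
eef_pos: [0.5487, 0.2864, 0.1969]
orientation: [180.0, 0.1, 27.0]
contact_force: [-1.2, -0.2, -4.0]
finger_gap: 0.0217
```

Run:
```python
from h import *
s=sensors.read_state();print(s['time'],s['eef_pos'],s['orientation'],s['contact_force'],s['finger_gap'])
d=snapshot("scene");cv2.imwrite("pics/scene2.png",d["color"][:,:,::-1]);
a=cv2.imread("pics/scene2.png")[130:310,260:460]
cv2.imwrite("pics/c4.png",cv2.resize(a,None,fx=3,fy=3))
```

```text
5.3 [0.54868863 0.28644449 0.19691426] [1.79965437e+02 8.54416554e-02 2.69725019e+01] [-1.23427396 -0.1688961  -4.01580045] 0.02174304622091461
```

View pics/c4.png

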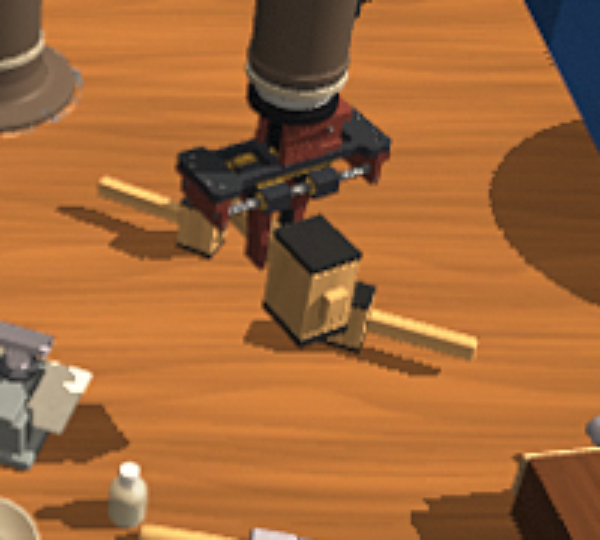

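The mallet is held, with its head top corners near (316,215), (274,242), (313,275) and (362,254) in the crop. The force reads 4 N, which matches its weight. I'll check tilt and head position against the model.

Run:
```python
from h import *
s=sensors.read_state();d=snapshot("scene")
e=s['eef_pos']; yaw=np.radians(27)
px=(np.array([(316,215),(274,242),(313,275),(362,254)])-1)/3+[260,130]
bot=(np.array([(264,307),(306,343),(350,325)])-1)/3+[260,130]
z0=e[2]-.003
c=ray(d,px,z0+.045);print("centre",c.mean(0),"rel tcp",c.mean(0)-e, (c.mean(0)-e)[:2]@[np.cos(yaw),np.sin(yaw)])
b=ray(d,bot,z0-.045);print("bottom",b, "centre",(b[0]+b[2])/2)
for k,z in((.045,c),):
    print([np.linalg.norm(c[i]-c[i-1]).round(4) for i in range(4)])
```

```text
centre [0.61028157 0.31155077 0.23815863] rel tcp [0.06180613 0.02525413 0.042     ] 0.06653479547208178
bottom [[0.58821245 0.27977241 0.14815863]
 [0.63350288 0.31133628 0.14815863]
 [0.6095549  0.35283506 0.14815863]] centre [0.59888368 0.31630373 0.14815863]
[np.float64(0.06), np.float64(0.055), np.float64(0.0496), np.float64(0.0522)]
```

The position matches: the mean head centre is about (0.605, 0.314). There may be a slight nose-down tilt, which is acceptable. Now I'll carry it to above the round cap, shifting by (−14, −513) mm at 47 mm clearance.

Call:
drive_tool:
  rows:
    - [0,[-1,-20,0],0]
    - [0,[-2,-60,0],0]
    - [0,[-3,-105,0],0]
    - [0,[-4,-150,0],0]
    - [0,[-5,-195,0],0]
    - [0,[-6,-240,0],0]
    - [0,[-7,-285,0],0]
    - [0,[-9,-330,0],0]
    - [0,[-10,-370,0],0]
    - [0,[-11,-400,0],0]

```text
time: 6.65
eef_pos: [0.5367, -0.1163, 0.1968]
orientation: [-180.0, 0.1, 26.8]
contact_force: [0.4, 0.6, -3.1]
finger_gap: 0.0216
```

Call:
drive_tool:
  rows:
    - [0,[-1,-40,0],0]
    - [0,[-2,-75,0],0]
    - [0,[-3,-100,0],0]
    - [0,[-3,-113,0],0]
    - [0,[-3,-113,0],0]
    - [0,[-3,-113,0],0]

```text
time: 7.4
eef_pos: [0.5353, -0.2244, 0.1975]
orientation: [-180.0, -0.0, 27.1]
contact_force: [-0.0, -0.3, -3.4]
finger_gap: 0.0217
```

Run:
```python
from h import *
s=sensors.read_state();print(s['time'],s['eef_pos'],s['orientation'],s['contact_force'],s['finger_gap'])
d=snapshot("scene");cv2.imwrite("pics/scene3.png",d["color"][:,:,::-1]);t=snapshot("top");cv2.imwrite("pics/top3.png",t["color"][:,:,::-1])
a=cv2.imread("pics/scene3.png")[160:310,90:220];b=cv2.imread("pics/top3.png")[90:240,280:410]
cv2.imwrite("pics/c5.png",np.hstack([cv2.resize(a,None,fx=3,fy=3),cv2.resize(b,None,fx=3,fy=3)]))
```

```text
7.4 [ 0.53530551 -0.2244432   0.19753955] [-1.79955526e+02 -1.21941629e-02  2.70667266e+01] [-0.04532793 -0.26307199 -3.38522658] 0.02170577505162625
```

View pics/c5.png

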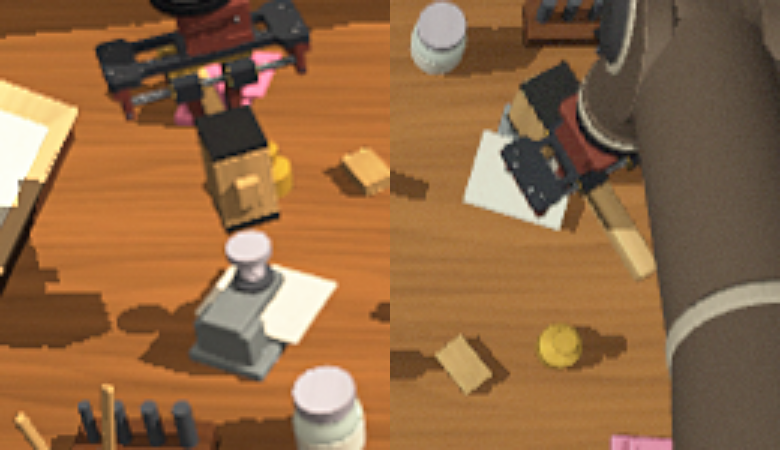

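The mallet hangs over the round cap. In the scene crop the bottom edge runs roughly (222,228) to (279,217), and the cap is at (248,247). I'll overlay the upright model to verify.

Run:
```python
from h import *
s=sensors.read_state();e=s['eef_pos'];y=np.radians(27);u=np.array([np.cos(y),np.sin(y),0]);v=np.array([-np.sin(y),np.cos(y),0])
H=e+u*.060+[0,0,-.003]; print(H)
out=[]
for n,o in(("scene",(90,160)),("top",(280,90))):
    d=snapshot(n);im=cv2.imread(f"pics/{n}3.png")[o[1]:o[1]+150,o[0]:o[0]+130];im=cv2.resize(im,None,fx=3,fy=3)
    for z,c in((.045,(0,255,0)),(-.045,(0,0,255))):
        P=[H+u*a*.03+v*b*.025+[0,0,z] for a,b in((1,1),(1,-1),(-1,-1),(-1,1))]
        q=((proj(d,P)-o)*3+1).astype(int);cv2.polylines(im,[q],True,c,1)
    th=np.linspace(0,6.28,40)
    P=np.c_[.589+.021*np.cos(th),-.1996+.021*np.sin(th),0*th+.102]
    cv2.polylines(im,[((proj(d,P)-o)*3+1).astype(int)],True,(255,0,0),1)
    out.append(im)
cv2.imwrite("pics/c6.png",np.hstack(out))
```

```text
[ 0.58897308 -0.19714378  0.19471552]
```

View pics/c6.png

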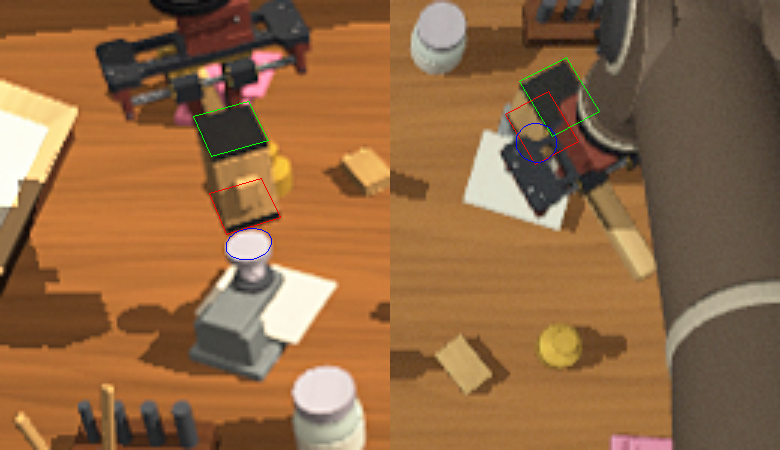

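The overlay fits: the mallet is upright and within about 3 mm of the cap axis. The face is about 47 mm above the cap, and home is about 67 mm down. Striking at about 0.2 m/s.

Call:
drive_tool:
  rows:
    - [0,[0,0,-25],0]
    - [0,[0,0,-50],0]
    - [0,[0,0,-69],0]
    - [0,[0,0,-69],0]
    - [0,[0,0,-69],0]

```text
time: 8.22
eef_pos: [0.5351, -0.2256, 0.1289]
orientation: [-180.0, 0.0, 27.0]
contact_force: [-2.8, 1.4, 3.2]
finger_gap: 0.0218
```

Run:
```python
from h import *
s=sensors.read_state();print(s['time'],s['eef_pos'],s['orientation'],s['contact_force'],s['moment'],s['finger_gap'])
d=snapshot("scene");cv2.imwrite("pics/scene4.png",d["color"][:,:,::-1])
a=cv2.imread("pics/scene4.png")[160:310,90:220]
cv2.imwrite("pics/c7.png",cv2.resize(a,None,fx=4,fy=4))
```

```text
8.225 [ 0.53510332 -0.22562214  0.12893364] [-1.79993644e+02  3.63007085e-02  2.69974194e+01] [-2.82307292  1.35601759  3.24335887] [0.04750114 0.842153   0.08575372] 0.021772296364492964
```

View pics/c7.png

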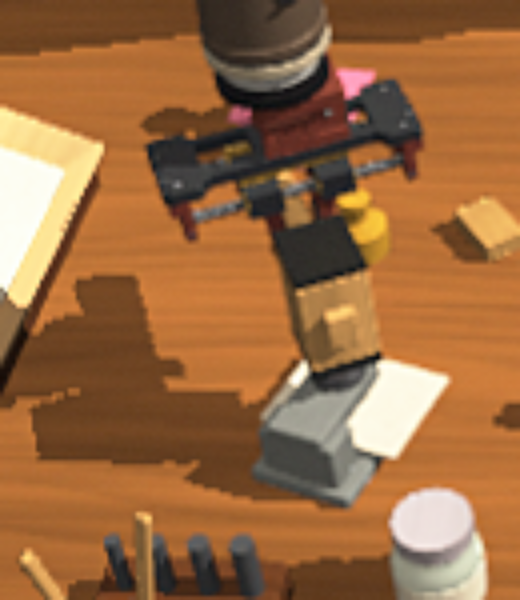

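The force change is about 7 N and the face sits at z≈0.081, so the punch is at or very near home. I'll press 4 mm more to confirm the stop; the force should climb there.

Call:
drive_tool:
  rows:
    - [0,[0,0,-4],0]
    - [0,[0,0,-4],0]

```text
time: 8.52
eef_pos: [0.5351, -0.226, 0.1264]
orientation: [179.9, 0.0, 27.0]
contact_force: [-9.9, 1.3, 17.0]
finger_gap: 0.0218
```

The force jumped to about 20 N, so it's hard on the stop. Now I'll lift and look.

Call:
drive_tool:
  rows:
    - [0,[0,0,15],0]
    - [0,[0,0,45],0]
    - [0,[0,0,73],0]
    - [0,[0,0,73],0]
    - [0,[0,0,73],0]

```text
time: 9.15
eef_pos: [0.5348, -0.2257, 0.1964]
orientation: [-179.9, 0.0, 27.0]
contact_force: [-0.6, 0.5, -4.1]
finger_gap: 0.0219
```

Run:
```python
from h import *
s=sensors.read_state();print(s['time'],s['eef_pos'],s['orientation'],s['contact_force'],s['finger_gap'])
e=s['eef_pos'];y=np.radians(27);u=np.array([np.cos(y),np.sin(y),0]);v=np.array([-np.sin(y),np.cos(y),0])
H=e+u*.060+[0,0,-.003]
d=snapshot("scene");cv2.imwrite("pics/scene5.png",d["color"][:,:,::-1])
o=(90,160);im=cv2.resize(cv2.imread("pics/scene5.png")[160:310,90:220],None,fx=4,fy=4)
for z,c in((.045,(0,255,0)),(-.045,(0,0,255))):
    P=[H+u*a*.03+v*b*.025+[0,0,z] for a,b in((1,1),(1,-1),(-1,-1),(-1,1))]
    cv2.polylines(im,[((proj(d,P)-o)*4+1).astype(int)],True,c,1)
cv2.imwrite("pics/c8.png",im)
```

```text
9.15 [ 0.53476351 -0.22571868  0.19643402] [-1.79949358e+02  4.55507501e-02  2.69774998e+01] [-0.63882031  0.52419563 -4.11956885] 0.021943814444557053
```

View pics/c8.png

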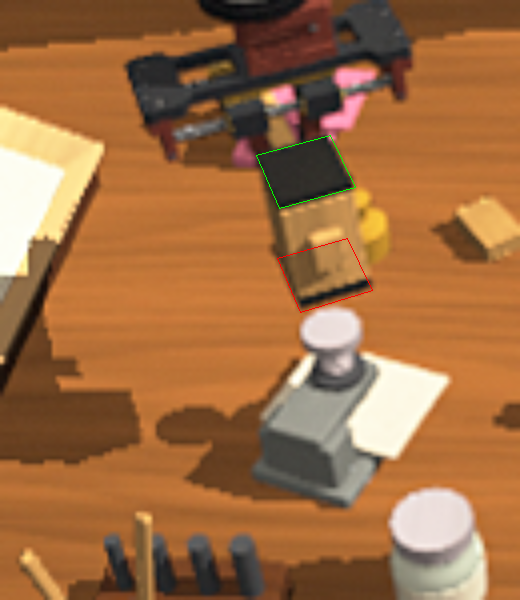

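The punch is back up, with its cap at (330,330) in the crop, and the mallet is still upright. Carrying it back.

Call:
drive_tool:
  rows:
    - [0,[1,20,0],0]
    - [0,[2,60,0],0]
    - [0,[3,105,0],0]
    - [0,[4,150,0],0]
    - [0,[5,195,0],0]
    - [0,[6,240,0],0]
    - [0,[7,285,0],0]
    - [0,[9,330,0],0]
    - [0,[10,370,0],0]
    - [0,[11,400,0],0]

```text
time: 10.45
eef_pos: [0.5446, 0.1779, 0.197]
orientation: [-179.9, 0.0, 27.2]
contact_force: [0.3, 0.1, -3.9]
finger_gap: 0.022
```

Call:
drive_tool:
  rows:
    - [0,[1,40,0],0]
    - [0,[2,75,0],0]
    - [0,[3,100,0],0]
    - [0,[3,113,0],0]
    - [0,[3,113,0],0]
    - [0,[3,113,-40],0]
    - [0,[3,113,-80],0]
    - [0,[3,113,-120],0]
    - [0,[3,113,-140],0]
    - [0,[3,113,-140],0]

```text
time: 11.7
eef_pos: [0.5488, 0.286, 0.0566]
orientation: [180.0, 0.2, 26.9]
contact_force: [-0.3, -0.1, -3.5]
finger_gap: 0.0218
```

Call:
drive_tool:
  rows:
    - [0,[0,0,-3],0]
    - [0,[0,0,-6],0]
    - [0,[0,0,-8],0]
    - [0,[0,0,-8],0]
    - [0,[0,0,-8],0]

```text
time: 12.32
eef_pos: [0.5493, 0.2873, 0.0498]
orientation: [180.0, -0.0, 27.0]
contact_force: [-0.2, 0.9, -3.7]
finger_gap: 0.0215
```

Call:
drive_tool:
  rows:
    - [0,[0,0,-1],0]
    - [0,[0,0,-2],0]
    - [0,[0,0,-2],0]
    - [0,[0,0,-2],0]

```text
time: 12.82
eef_pos: [0.5493, 0.2872, 0.0476]
orientation: [180.0, 0.0, 27.0]
contact_force: [1.3, -0.9, -3.7]
finger_gap: 0.0219
```

Call:
drive_tool:
  rows:
    - [0,[0,0,-1],0]
    - [0,[0,0,-2],0]
    - [0,[0,0,-2],0]
    - [0,[0,0,-2],0]

```text
time: 13.32
eef_pos: [0.5493, 0.2872, 0.0457]
orientation: [-180.0, 0.0, 27.0]
contact_force: [0.2, -0.5, -4.1]
finger_gap: 0.0218
```

It's still carrying the full weight 2 mm below the grasp height, so the handle may have shifted in the jaws during the press. I'll look.

Run:
```python
from h import *
s=sensors.read_state()
e=s['eef_pos'];y=np.radians(27);u=np.array([np.cos(y),np.sin(y),0]);v=np.array([-np.sin(y),np.cos(y),0])
H=e+u*.060;H[2]=.045
d=snapshot("scene");cv2.imwrite("pics/scene6.png",d["color"][:,:,::-1])
o=(290,190);im=cv2.resize(cv2.imread("pics/scene6.png")[190:300,290:400],None,fx=5,fy=5,interpolation=cv2.INTER_CUBIC);im0=im.copy()
for z,c in((.045,(0,255,0)),(-.045,(0,0,255))):
    P=[H+u*a*.03+v*b*.025+[0,0,z] for a,b in((1,1),(1,-1),(-1,-1),(-1,1))]
    cv2.polylines(im,[((proj(d,P)-o)*5+2).astype(int)],True,c,1)
cv2.imwrite("pics/c9.png",im)
```

```text
(no output)
```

View pics/c9.png

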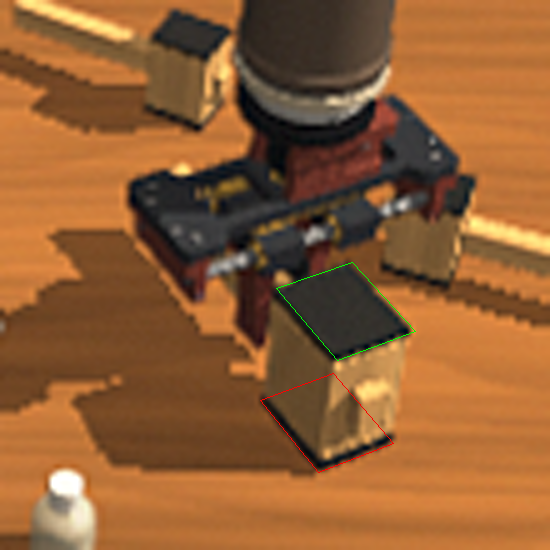

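The head is within about 1–2 px, a few mm, of the standing model and upright. I'll keep lowering gently until the weight comes off.

Call:
drive_tool:
  rows:
    - [0,[0,0,-1],0]
    - [0,[0,0,-2],0]
    - [0,[0,0,-2],0]
    - [0,[0,0,-2],0]

```text
time: 13.88
eef_pos: [0.5493, 0.2873, 0.0451]
orientation: [180.0, -0.0, 27.0]
contact_force: [-4.4, -3.0, 9.4]
finger_gap: 0.022
```

Contact is made, with the force changing by +13 N. I'll back off 1 mm, then release by opening slightly at first and then fully.

Call:
drive_tool:
  rows:
    - [0,[0,0,1],0]
    - [0,[0,0,1],0]
    - [0.4,[0,0,1],0]
    - [0.4,[0,0,1],0]
    - [1,[0,0,1],0]
    - [1,[0,0,1],0]
    - [1,[0,0,1],0]
    - [1,[0,0,1],0]

```text
time: 14.88
eef_pos: [0.5493, 0.2872, 0.0446]
orientation: [180.0, 0.0, 27.0]
contact_force: [-0.9, -0.0, -0.4]
finger_gap: 0.0722
```

Call:
drive_tool:
  rows:
    - [1,[0,0,15],0]
    - [1,[0,0,40],0]
    - [1,[0,0,80],0]
    - [1,[0,0,130],0]
    - [1,[0,0,180],0]
    - [1,[-100,-100,200],0]
    - [1,[-100,-100,200],0]
    - [1,[-100,-100,200],0]
    - [1,[-100,-100,200],0]
    - [1,[-100,-100,200],0]

```text
time: 16.12
eef_pos: [0.4502, 0.1882, 0.2451]
orientation: [-180.0, -0.1, 27.0]
contact_force: [0.7, -0.2, -0.2]
finger_gap: 0.0881
```

Run:
```python
from h import *
s=sensors.read_state();print(s['time'],s['eef_pos'],s['contact_force'],s['finger_gap'])
for n in("scene","top"):
    d=snapshot(n);cv2.imwrite(f"pics/{n}7.png",d["color"][:,:,::-1])
o=cv2.imread("pics/scene0.png")[150:310,140:400];b=cv2.imread("pics/scene7.png")[150:310,140:400]
cv2.imwrite("pics/c10.png",np.vstack([cv2.resize(x,None,fx=1.8,fy=1.8,interpolation=cv2.INTER_CUBIC) for x in(o,b)]))
```

```text
16.125 [0.45021913 0.18823411 0.24509427] [ 0.68868662 -0.18482061 -0.17456974] 0.08808396047205377
```

View pics/c10.png

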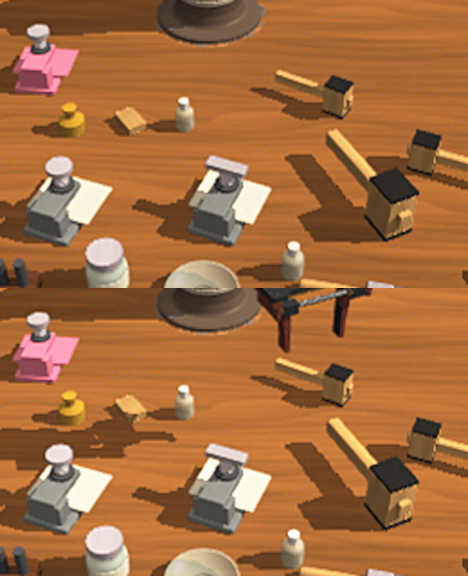

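The before and after pictures match. The mallet stands on its head at its old spot, the round cap is up, the oblong punch is untouched and the gripper is clear. Handing in.

```bash
python3 -c "
from cell import robot,sensors
print(sensors.read_state()['joint_vel'].round(2)); print(robot.close_job())"
```

```text
[-0.22  0.13  0.04  0.28 -0.09  0.04  0.17]
the job is handed in; nothing more can be done
None
```

I knocked the grey round-capped punch home with the largest mallet and put the mallet back. The job was handed in at about 16 s of the 42 s allowed, and it reported no verdict.

- **Blow:** I gripped the handle 60 mm out and raised the mallet face about 47 mm above the cap. I struck at about 0.2 m/s (the commanded rate, not measured). The force change at the bottom was about 7 N with the face near z = 0.081. I then pressed 4 mm further, and the force rose to about 20 N, so the punch was against its stop.
- **Last checks:** In the final picture the mallet stands upright, as close as I can see to where it started. The round cap is back up, the oblong punch looks untouched, and the gripper is open and well clear.
- **What disagreed:** The two cameras differed by 5–9 mm in x, so I used their averages. The mallet also shifted about 2 mm in the jaws during the press, so on return it touched the table about 2 mm lower than expected. I lowered it by feel; contact peaked at about 13 N before I released it.

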